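# Smooth the icing slab, then hold the chocolate dish turned ready to serve it

### The arm

A 6-joint arm with a two-finger parallel gripper is mounted at the origin on the work surface. World frame = base frame: x ahead of the robot, y to its left, z up, the work surface at z = 0. Lengths are in m, angles in rad, forces in N, time in s.
With the tool pointing down it reaches from about 0.325 to 0.85 m from the base axis. Payload 4.4 kg.
Tool frame: the origin (TCP) lies on the centre line of the jaws, within the pads' length; the fingertips stand manip.tips_ahead ahead of it and the grasp point (between the pads) lies 5 mm behind it (manip.tips_ahead is the distance from the TCP to the fingertips, in m); z points along the fingers, y is the line along which they close (so a half turn about z gives the same grasp; the last joint's range is limited). The gripper opens to 94 mm and grips with 3 to 60 N. Pads are 16 mm wide; open, the fingers measure 119 mm over their backs; the gripper's body (75 mm by 177 mm) begins 78 mm behind the grasp point.
Start: joints at [1.071, 0.207, 1.542, -0, 1.393, -0.15], TCP at [0.197, 0.54, 0.219] pointing down, gripper open.
Joint ranges: [-2.73, 2.73], [-0.86, 2.22], [0.23, 2.46], [-1.11, 4.25], [0.08, 2.63], [-2.82, 2.82]. Speed limits (rad/s): [2.79, 2.79, 3.14, 3.14, 3.14, 3.14].

### API

Orientations are given as a unit quaternion [x, y, z, w].
In Python, from plant import telemetry, viewer, job, spotter, manip gives the robot as it stands.
- The arm moves only by the tool apply_moves, never from a script. Its argument "plan" is a list that holds one entry, the list of rows, each a list of 6 numbers: the shift along the tool's x, y, z in cm, then the turn, a rotation vector about the tool's x, y, z in rad. A call has 1 to 5 rows; each row is the pose to reach, as a shift and turn from the pose commanded when the call began, along the tool's axes at that moment; what a row does not reach only later rows make up. A row lasts 1/12 s, in which the tool goes at most 41.7 mm and 7.16 degrees, less where a joint would pass 70% of its speed; a pose out of reach is approached as far as the arm can. A call with a gripper value outside its range is refused whole. "hand" is the gripper's target within -1 to 1 (fully open at 1, half-way at 0, shut at -1), set as the call begins (left out, the last holds). The fingers move at their own pace and stop on an object; "squeeze" is the grip in N (left out, the last holds). Time passes only in rows, so rows that repeat a pose let the fingers close. It gives the time, the measured TCP pose, the force, the opening and the grip force at its end, in the units of the state.
- telemetry.get_state(): the state, without advancing time (a new reading comes with each control period).
- viewer.read_camera(name): name is "scene" or "top"; returns a dict with "pixels" (400x640x3 uint8, blue, green, red), "z_map" (400x640 float32, m along the optical axis (not along the pixel's ray), 0 where there is no reading), "mtx" (3x3 intrinsics, pixels), "dist" ([k1, k2, p1, p2, k3] as OpenCV has them; the pictures are not rectified), "extrinsics" (4x4, takes a point from world to camera coordinates). Camera axes: x right, y up, looking along -z (the intrinsics and any distortion apply to the point x, -y, -z); pixel columns grow to the right and rows downward; lengths in m; the calibration is good to about 2 mm. A picture is of the moment at which its call begins.
- job.finish_job(): hands the job in; it is judged then, once.
Trained networks look in a picture, given as the dict that the camera call returned (one of the last four; its "shot" number tells which), for a name from the list of things; names that differ only in an ending like _2 or _b are one class to them, and where a whole thing is asked for, a point or a joint stands for the part that bears it (a point fixed in the world has none). Each returns a list of dicts, best first, with "conf" (0 to 1); they miss things now and then, are a little off and sometimes report something else, mostly with a low value. They report only what shows in the picture. A call takes as long as a camera call. They do not tell look-alikes from the thing itself.
- spotter.search_frame(picture, target): "at" ([column, row] in pixels, amid what is visible of it).
- spotter.regions_of(picture, target): "mask" (400x640 bool, what is visible of it) and "at" ([column, row] in pixels, amid what is visible of it).
- spotter.tip_of(picture, target): "at" ([column, row] in pixels: a listed point, or the origin of a listed thing).
The state is a dict: "clock": time; "joints": joint angles; "dq": joint speeds; "joint_efforts": joint torques, N m; "tool_pos": TCP position; "tool_rot": TCP orientation; "force": force on the tool from outside, world axes, zero at the start; "torque": the same for the moment, N m; "gripper_width": opening from 0.0 (shut) to 1.0 (fully open); "gripper_force": force on a finger pad.
Only numpy, scipy, OpenCV 4.12 (cv2) and the standard library are available. Lean on these libraries where they do the work, as an engineer would, in place of code of your own. Each camera call takes 0.05 s, during which the arm holds its last target. There are 200 camera calls.

### The job

Take the icing smoother and make a stroke along the middle of the icing slab, from the end nearest the robot to the far end, pressing lightly all the way so that the slab stays sunk a few millimetres on its springy pad, then set the smoother down upright on the counter, clear of the slab and the trivet. Then take the steel dish by its handle, lift it straight up about 10 cm above its trivet, and only then give it a quarter turn so that its spout points squarely towards the slab, keeping the dish level and the loose chocolate ball in its middle. Finish while still holding the dish up there, level and still over the trivet, and leave the other things on the counter where they stand.

Things in the scene. Friction and masses are not known exactly. Their poses are not given: they have to be found in the camera images.
- trivet: fixed square wooden trivet, 150 x 150 mm, 25 mm high, on which the dish stands; origin under its centre on the counter, z up. The slab lies on its +y or its -y side (varies), the slab's centre about 230 mm away; the smoother starts on the other side.
- pad: fixed wooden board, 260 mm (its x) by 140 mm (its y), carrying the springy pad and the icing slab; origin under its centre on the counter, x along the slab. Its -x end is the end nearest the robot, its +x end the far end.
- slab_top (a point): centre of the cream icing slab's flat top, 40 mm above the counter when not pressed. The slab is firm, 220 mm (pad's x) by 110 mm (pad's y), 18 mm thick.
- slab (a joint): how far the icing slab is pressed down on its pad, in m: 0 free, 0.014 the stop. About 1.5 N starts it moving and each further mm takes 1 N (5 mm: 6.5 N); the smoother's weight alone sinks it about 1 mm. It springs back. Good smoothing is 3 to 8 mm; more than 12 mm spoils it.
- smoother_grip (a point): the icing smoother: a white plastic plate 90 mm (its x) by 60 mm (its y), 10 mm thick, lying flat, with an upright fin handle on top, 70 mm along x and 14 mm thick along y, from the plate to 56 mm above the underside. About 200 g. This point is in the fin on the centre line, 40 mm above the underside; grip the fin across its thickness.
- dish_grip (a point): middle of the dark wooden grip of the dish's arched handle, straight above the dish's centre, 115 mm above the dish's underside (140 mm above the counter at the start). The grip is 16 mm thick along the dish's x, 56 mm long along y, 26 mm high. Axes are the dish's: x towards the spout, z up. The dish is steel, round, 142 mm across, 34 mm high at the rim, about 250 g; thin handle legs rise from the rim at +y and -y. At the start the spout points roughly along the trivet's +x.
- dish_middle (a point): middle of the dish's hollow, 10 mm above its underside; the hollow is a shallow cone rising 9 degrees towards the rim.
- dish_spout (a point): tip of the dish's short open spout, 103 mm from the dish's centre along the dish's x, at rim height.
- ball_center (a point): centre of the loose round chocolate ball, 32 mm in diameter, 30 g, lying in the dish's hollow.
- cutter_mid (a point): bystander: low steel ring cutter, 54 mm across, 28 mm high; its centre.
- pot_mid (a point): bystander: small white bowl, 52 mm across, 30 mm high; its centre.
- mug_mid (a point): bystander: white mug, 80 mm across, 90 mm high; its centre.
- jar_mid (a point): bystander: glass jar, 52 mm across, 100 mm high; its centre.
There are look-alikes about, which are no part of the job. Of the things shaped like the part that bears dish_grip, the bare steel one is meant. Leave any turquoise look-alike of the part that bears smoother_grip alone.

How it is judged:
By the outcome, as a careful person would: the job done as asked, in the order asked, and still so for the second after the job is handed in, while the arm keeps its last pose, push and grip.
It also fails if it takes over 72 s, if anything falls off the work surface, if the arm or the gripper's body presses on something with over 40 N, if the wrist force passes 120 N, or if a joint passes its speed limit or range.

## Working session

There is one attempt and no reset: what is moved stays moved. The work goes in short steps, Python scripts to look and compute and a tool call to move; the robot and the scene stay as the last step left them, time stands still between calls to the robot, and variables do not carry over. Pictures are saved under pics/ and viewed, at most 10 in all, crops included, and the job is handed in when it is done.

Besides the shell and the picture viewer there is one more tool, called after "Emit:" by a JSON object that holds its "method" and its "body", one argument or row to a line. apply_moves: Moves the arm, as the interface text tells. Its arguments: {"type":"object","properties":{"plan":{"type":"array","items":{"type":"array","items":{"type":"array","items":{"type":"number"}}}},"hand":{"type":"number"},"squeeze":{"type":"number"}},"required":["plan"]}

```bash
mkdir -p pics; ls; cat > h.py <<'E'
import numpy as np, cv2
from plant import telemetry, viewer, job, spotter, manip
from scipy.spatial.transform import Rotation as R
def cloud(p):
    z=p["z_map"]; h,w=z.shape
    u,v=np.meshgrid(np.arange(w),np.arange(h))
    n=cv2.undistortPoints(np.stack([u,v],-1).reshape(-1,1,2).astype(float),p["mtx"],np.array(p["dist"])).reshape(h,w,2)
    c=np.stack([n[...,0]*z,-n[...,1]*z,-z],-1)
    E=np.array(p["extrinsics"]); return (c-E[:3,3])@E[:3,:3]
def at_height(p,px,zh):
    n=cv2.undistortPoints(np.array(px,float).reshape(-1,1,2),p["mtx"],np.array(p["dist"])).ravel()
    E=np.array(p["extrinsics"]); d=E[:3,:3].T@np.array([n[0],-n[1],-1]); o=-E[:3,:3].T@E[:3,3]
    return o+d*(zh-o[2])/d[2]
E
python3 - <<'E'
from h import *
ims=[]
print(telemetry.get_state(), manip.tips_ahead)
H=dict(trivet=.025,pad=0,slab_top=.04,smoother_grip=.04,dish_grip=.14,dish_middle=.035,dish_spout=.059,ball_center=.052,cutter_mid=.014,pot_mid=.015,mug_mid=.045,jar_mid=.05)
for c in ["scene","top"]:
    p=viewer.read_camera(c); ims.append(p["pixels"]); 
    cv2.imwrite(f"pics/{c}0.png",p["pixels"])
    for n,zh in H.items():
        for r in spotter.tip_of(p,n)[:4]:
            print(c,n,round(r["conf"],2),np.round(r["at"]),at_height(p,r["at"],zh).round(3))
    np.savez(f"{c}0.npz",X=cloud(p),im=p["pixels"])
E
```

```text
pics
{'clock': 0.0, 'joints': array([ 1.07048128e+00,  2.07420082e-01,  1.54292411e+00, -1.20685318e-05,
        1.39348222e+00, -1.50492210e-01]), 'dq': array([ 3.05299098e-05, -2.64257446e-04,  2.57954141e-03,  6.71375634e-05,
        7.57718500e-04, -2.51977096e-04]), 'joint_efforts': array([ 1.38045102e-04, -3.70881808e+01, -2.81417155e+01,  6.99012447e-02,
        3.61695571e-02, -1.70209687e-04]), 'tool_pos': array([0.1967112 , 0.53949476, 0.21830488]), 'tool_rot': array([ 1.74019743e-01,  9.84741530e-01, -1.06016437e-03, -3.51429202e-04]), 'force': array([-0.16920791, -1.17955505, -0.40459425]), 'torque': array([-0.00085389, -0.05106945, -0.04578257]), 'gripper_force': 0.0, 'gripper_width': 0.9989190855232123} 0.014
scene trivet 0.69 [345. 233.] [0.57  0.047 0.025]
scene pad 0.79 [445. 249.] [0.551 0.275 0.   ]
scene slab_top 0.95 [445. 233.] [0.54  0.266 0.04 ]
scene smoother_grip 0.93 [250. 211.] [ 0.559 -0.18   0.04 ]
scene smoother_grip 0.48 [342. 188.] [0.441 0.019 0.04 ]
scene dish_grip 0.9 [328. 135.] [ 0.367 -0.032  0.14 ]
scene dish_grip 0.6 [226. 136.] [ 0.422 -0.273
[... 1132 characters left out ...]
27  0.14 ]
top dish_grip 0.21 [396. 201.] [ 0.545 -0.167  0.14 ]
top dish_middle 0.81 [334. 289.] [ 0.344 -0.037  0.035]
top dish_middle 0.69 [302. 202.] [0.551 0.039 0.035]
top dish_middle 0.65 [435. 271.] [ 0.385 -0.274  0.035]
top dish_spout 0.96 [397. 261.] [ 0.411 -0.18   0.059]
top dish_spout 0.7 [370. 270.] [ 0.392 -0.117  0.059]
top dish_spout 0.69 [302. 156.] [0.658 0.04  0.059]
top ball_center 0.44 [307. 201.] [0.551 0.028 0.052]
top ball_center 0.33 [206. 208.] [0.535 0.268 0.052]
top cutter_mid 0.47 [345. 166.] [ 0.64  -0.065  0.014]
top pot_mid 0.88 [254. 237.] [0.468 0.156 0.015]
top mug_mid 0.72 [291. 117.] [0.756 0.066 0.045]
top jar_mid 0.9 [337. 122.] [ 0.742 -0.044  0.05 ]
```

View pics/top0.png

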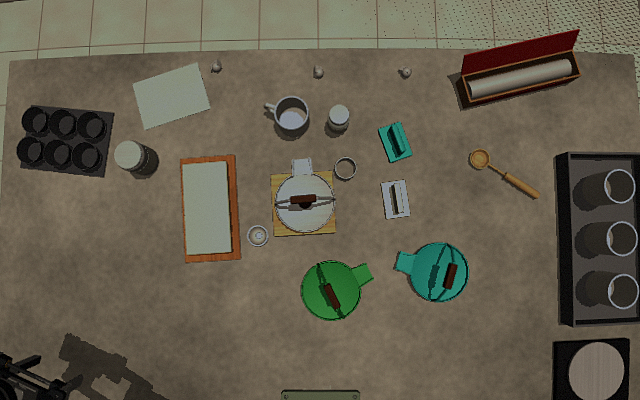

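View pics/scene0.png

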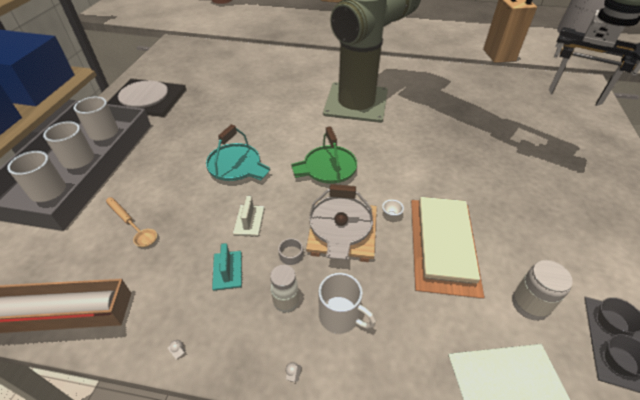

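```bash
python3 - <<'E'
import numpy as np,cv2
d={c:np.load(c+"0.npz") for c in("scene","top")}
def rect(c,ctr,rad,zl,zh,desc):
    X=d[c]["X"]; m=(np.hypot(X[...,0]-ctr[0],X[...,1]-ctr[1])<rad)&(X[...,2]>zl)&(X[...,2]<zh)
    if m.sum()<8: print(c,desc,"few",m.sum());return
    P=X[m]; r=cv2.minAreaRect((P[:,:2]*1000).astype(np.float32))
    print(c,desc,m.sum(),"rect",np.round(r[0],1),np.round(r[1],1),round(r[2],1),"med",P.mean(0).round(4),"zr",np.percentile(P[:,2],[5,50,95]).round(4),"bgr",d[c]["im"][m].mean(0).round())
for c in d:
    rect(c,(.54,.27),.16,.034,.047,"slab")
    rect(c,(.54,.27),.2,.008,.05,"pad+slab")
    rect(c,(.56,-.185),.07,.03,.07,"smoother A fin")
    rect(c,(.56,-.185),.08,.004,.07,"smoother A all")
    rect(c,(.697,-.188),.06,.03,.07,"smoother B fin")
    rect(c,(.697,-.188),.07,.004,.07,"smoother B all")
    rect(c,(.55,.035),.06,.12,.155,"grip dish")
    rect(c,(.55,.035),.085,.05,.065,"dish rim")
    rect(c,(.55,.035),.12,.015,.03,"trivet")
im=d["top"]["im"]
a=cv2.resize(im[110:240,350:450],None,fx=4,fy=4); b=cv2.resize(im[130:260,250:350],None,fx=4,fy=4)
cv2.imwrite("pics/crop.png",np.hstack([a,b]))
E
```

```text
scene slab 3985 rect [541.5 270.9] [222.1 110. ] 3.7 med [0.553  0.2707 0.0412] zr [0.0389 0.0413 0.0434] bgr [179. 218. 215.]
scene pad+slab 5968 rect [549.5 242. ] [343.6 259.4] 88.7 med [0.5612 0.2444 0.0355] zr [0.0087 0.0408 0.0441] bgr [157. 192. 199.]
scene smoother A fin 238 rect [ 562.4 -187.7] [69.8 14.6] 8.0 med [ 0.5675 -0.1851  0.051 ] zr [0.0338 0.0555 0.0593] bgr [144. 164. 166.]
scene smoother A all 933 rect [ 559.4 -187.5] [156.8 137.1] 4.9 med [ 0.5687 -0.1844  0.0215] zr [0.0044 0.0124 0.0578] bgr [157. 178. 180.]
scene smoother B fin 294 rect [ 703.2 -188.8] [69.9 14.2] 20.8 med [ 0.7086 -0.1859  0.0524] zr [0.0342 0.0569 0.0595] bgr [119. 131.  75.]
scene smoother B all 1240 rect [ 698.5 -188.4] [126.1 134.6] 19.0 med [ 0.7096 -0.1856  0.021 ] zr [0.0044 0.0122 0.0581] bgr [130. 143.  86.]
scene grip dish 381 rect [554.1  31.7] [17.  96.5] 5.6 med [0.5572 0.0325 0.1438] zr [0.1278 0.145  0.1547] bgr [65. 77. 91.]
scene dish rim 403 rect [552.2  31.3] [143.7 142.6] 51.8 med [0.5606 0.0311 0.0563] zr [0.0506 0.0563 0.0633] bgr [106. 115. 125.]
scene trivet 978 rect
[... 590 characters left out ...]
] zr [0.0048 0.0108 0.0572] bgr [119. 121. 118.]
top smoother B fin 234 rect [ 701.1 -189. ] [67.6 15.4] 19.6 med [ 0.6992 -0.1874  0.0515] zr [0.0333 0.0551 0.0584] bgr [75. 87. 24.]
top smoother B all 910 rect [ 693.5 -194. ] [123.9 118.9] 12.3 med [ 0.6976 -0.1864  0.0209] zr [0.0058 0.011  0.0569] bgr [ 88. 102.  34.]
top grip dish 230 rect [550.9  34.9] [16.1 94.7] 4.9 med [0.5504 0.0342 0.1482] zr [0.1282 0.1517 0.1544] bgr [23. 32. 50.]
top dish rim 293 rect [552.1  33. ] [141.2 144.4] 52.5 med [0.5499 0.0339 0.056 ] zr [0.0515 0.0557 0.0625] bgr [85. 92. 95.]
top trivet 1017 rect [556.5  35.6] [163.6 209.8] 3.5 med [0.5394 0.0486 0.0248] zr [0.0214 0.0249 0.0282] bgr [ 61. 107. 127.]
```

View pics/crop.png

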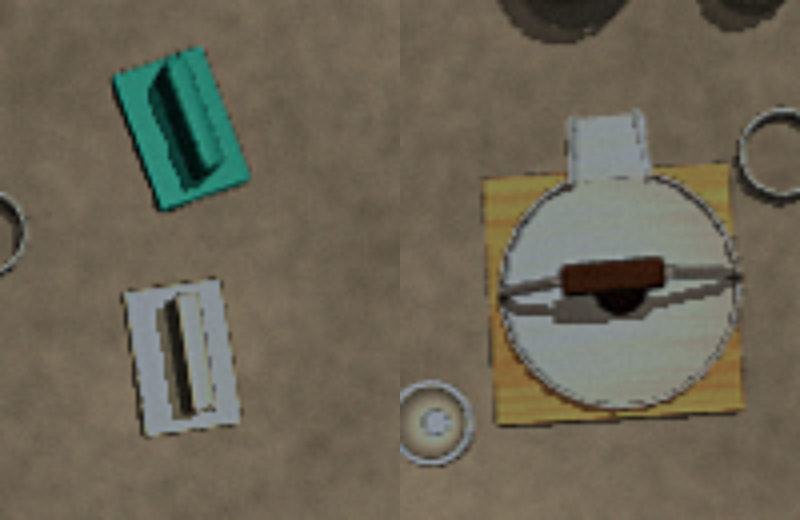

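Both pictures show the same layout.
- **Smoother candidates (top view):** white at (397,198), turquoise at (397,141). I take the white one.
- **Dish candidates:** bare steel on the trivet at (302,200), green at (331,290), turquoise at (435,271). I take the steel one.
- **Crop check:** the crop shows the white smoother with its fin at about +8°. The steel dish's spout points roughly along +x, with the ball under the handle.
- **Slab:** it lies on the +y side at about (0.541, 0.270), yaw about 4°.

Emit:
{"method": "apply_moves", "body": {
  "plan": [
    [[0, 0, 0, 0, 0, -0.123], [0, 0, 0, 0, 0, -0.246], [0, 0, 0, 0, 0, -0.369], [0, 0, 0, 0, 0, -0.492], [0, 0, 0, 0, 0, -0.492]]
  ],
  "hand": 1
}}

```text
clock: 1.72
tool_pos: [0.1971, 0.5402, 0.2194]
tool_rot: [-0.072, 0.997, -0.0, 0.0]
force: [-0.1, 0.2, -0.1]
gripper_width: 0.997
gripper_force: 0.0
```

Emit:
{"method": "apply_moves", "body": {
  "plan": [
    [[-1.3, -3.9, 0, 0, 0, 0], [-2.6, -7.7, 0, 0, 0, 0], [-3.9, -11.6, 0, 0, 0, 0], [-5.2, -15.4, 0, 0, 0, 0], [-6.5, -19.3, 0, 0, 0, 0]]
  ]
}}

```text
clock: 2.13
tool_pos: [0.2891, 0.3569, 0.2196]
tool_rot: [-0.07, 0.998, 0.0, 0.0]
force: [2.3, 0.2, 0.5]
gripper_width: 1.0
gripper_force: 0.0
```

Emit:
{"method": "apply_moves", "body": {
  "plan": [
    [[-1.3, -3.9, 0, 0, 0, 0], [-2.6, -7.7, 0, 0, 0, 0], [-3.9, -11.6, 0, 0, 0, 0], [-5.2, -15.4, 0, 0, 0, 0], [-6.5, -19.3, 0, 0, 0, 0]]
  ]
}}

```text
clock: 2.55
tool_pos: [0.381, 0.1748, 0.2199]
tool_rot: [-0.069, 0.998, 0.0, 0.001]
force: [0.3, -0.1, 0.2]
gripper_width: 0.998
gripper_force: 0.0
```

Emit:
{"method": "apply_moves", "body": {
  "plan": [
    [[-1.3, -3.9, 0, 0, 0, 0], [-2.6, -7.7, 0, 0, 0, 0], [-3.9, -11.6, 0, 0, 0, 0], [-5.2, -15.4, 0, 0, 0, 0], [-6.5, -19.3, 0, 0, 0, 0]]
  ]
}}

```text
clock: 2.97
tool_pos: [0.4728, -0.0074, 0.2198]
tool_rot: [-0.069, 0.998, 0.0, 0.0]
force: [1.1, 0.1, 0.9]
gripper_width: 1.002
gripper_force: 0.0
```

```bash
cat >> h.py <<'E'
def to(pos,ydeg,show=True):
    """shift (cm) and turn, in tool axes, to a TCP target with tool down and tool y at ydeg"""
    s=telemetry.get_state(); r=R.from_quat(s["tool_rot"]); a=np.radians(ydeg)
    y=np.array([np.cos(a),np.sin(a),0]); z=np.array([0,0,-1.]); x=np.cross(y,z)
    t=R.from_matrix(np.stack([x,y,z],1))
    ty=r.as_matrix()[:,1]
    print("pos",s["tool_pos"].round(4),"ydeg",np.degrees(np.arctan2(ty[1],ty[0])).round(2),"t",s["clock"],"F",np.round(s["force"],2),"w",round(s["gripper_width"],3),"gf",round(s["gripper_force"],1))
    print("shift cm",(r.inv().apply(np.array(pos)-s["tool_pos"])*100).round(2),"turn",(r.inv()*t).as_rotvec().round(4))
E
python3 - <<'E'
from h import *
to([.561,-.187,.1],98.2)
E
```

```text
pos [ 0.4728 -0.0074  0.2198] ydeg 97.92 t 2.9667 F [1.08 0.05 0.95] w 1.002 gf 0.0
shift cm [ -6.25 -19.01  11.99] turn [-0.     0.001 -0.005]
```

Emit:
{"method": "apply_moves", "body": {
  "plan": [
    [[-1.3, -3.8, 0, 0, 0, 0], [-2.6, -7.6, 0, 0, 0, 0], [-3.9, -11.4, 0, 0, 0, 0], [-5.2, -15.2, 0, 0, 0, 0], [-6.4, -19.1, 0, 0, 0, 0]]
  ]
}}

```text
clock: 3.38
tool_pos: [0.5633, -0.1872, 0.2194]
tool_rot: [-0.069, 0.998, 0.0, 0.0]
force: [0.7, -0.1, -0.5]
gripper_width: 0.997
gripper_force: 0.0
```

Emit:
{"method": "apply_moves", "body": {
  "plan": [
    [[0, 0, 4, 0, 0, 0], [0, 0, 8, 0, 0, 0], [0, 0, 11, 0, 0, 0], [0, 0, 12, 0, 0, 0], [0, 0, 12, 0, 0, 0]]
  ]
}}

```text
clock: 3.8
tool_pos: [0.5599, -0.1841, 0.0958]
tool_rot: [-0.07, 0.998, 0.002, -0.003]
force: [-1.0, 0.3, 0.2]
gripper_width: 1.0
gripper_force: 0.0
```

```bash
python3 - <<'E'
from h import *
to([.561,-.187,.035],98.2)
E
```

```text
pos [ 0.5599 -0.1841  0.0958] ydeg 98.02 t 3.8 F [-0.98  0.28  0.2 ] w 1.0 gf 0.0
shift cm [-0.11 -0.33  6.08] turn [ 0.0045 -0.0064 -0.0031]
```

Emit:
{"method": "apply_moves", "body": {
  "plan": [
    [[-0.1, 0, 2, 0, 0, 0], [-0.1, 0, 4, 0, 0, 0], [-0.1, 0, 4, 0, 0, 0], [-0.1, 0, 4, 0, 0, 0]]
  ]
}}

```text
clock: 4.13
tool_pos: [0.5643, -0.1853, 0.0609]
tool_rot: [-0.071, 0.997, -0.0, 0.0]
force: [-0.0, 0.5, 1.2]
gripper_width: 1.005
gripper_force: 0.0
```

```bash
python3 - <<'E'
from h import *
to([.561,-.187,.035],98.2)
E
```

```text
pos [ 0.5643 -0.1853  0.0609] ydeg 98.12 t 4.1333 F [-0.02  0.52  1.17] w 1.005 gf 0.0
shift cm [ 0.35 -0.12  2.59] turn [-0.0007  0.0009 -0.0013]
```

Emit:
{"method": "apply_moves", "body": {
  "plan": [
    [[0.2, -0.1, 1.3, 0, 0, 0], [0.3, -0.1, 2.6, 0, 0, 0], [0.3, -0.1, 2.6, 0, 0, 0], [0.3, -0.1, 2.6, 0, 0, 0]]
  ]
}}

```text
clock: 4.47
tool_pos: [0.5607, -0.1865, 0.0338]
tool_rot: [-0.071, 0.997, 0.0, -0.0]
force: [0.7, -0.7, -0.6]
gripper_width: 0.999
gripper_force: 0.0
```

Emit:
{"method": "apply_moves", "body": {
  "plan": [
    [[0, 0, 0, 0, 0, 0], [0, 0, 0, 0, 0, 0], [0, 0, 0, 0, 0, 0], [0, 0, 0, 0, 0, 0], [0, 0, 0, 0, 0, 0]]
  ],
  "hand": -1,
  "squeeze": 25
}}

```text
clock: 4.88
tool_pos: [0.561, -0.1867, 0.0338]
tool_rot: [-0.071, 0.997, -0.0, 0.0]
force: [0.4, 0.2, 0.2]
gripper_width: 0.68
gripper_force: 0.0
```

Emit:
{"method": "apply_moves", "body": {
  "plan": [
    [[0, 0, 0, 0, 0, 0], [0, 0, 0, 0, 0, 0], [0, 0, 0, 0, 0, 0], [0, 0, 0, 0, 0, 0], [0, 0, 0, 0, 0, 0]]
  ]
}}

```text
clock: 5.3
tool_pos: [0.5607, -0.1866, 0.0334]
tool_rot: [-0.071, 0.997, 0.0, -0.0]
force: [0.4, 0.6, 0.0]
gripper_width: 0.327
gripper_force: 0.0
```

```bash
python3 - <<'E'
from h import *
to([.461,.265,.25],93.8)
E
```

```text
pos [ 0.5607 -0.1866  0.0334] ydeg 98.15 t 5.3 F [0.4  0.6  0.01] w 0.327 gf 0.0
shift cm [  3.47  46.12 -21.66] turn [ 0.0001 -0.0001  0.0759]
```

Emit:
{"method": "apply_moves", "body": {
  "plan": [
    [[0, 0, 0, 0, 0, 0], [0, 0, 0, 0, 0, 0], [0, 0, 0, 0, 0, 0], [0, 0, 0, 0, 0, 0], [0, 0, 0, 0, 0, 0]]
  ]
}}

```text
clock: 5.72
tool_pos: [0.5607, -0.1865, 0.0334]
tool_rot: [-0.071, 0.997, 0.0, -0.0]
force: [-0.0, -0.0, 0.8]
gripper_width: 0.147
gripper_force: 25.0
```

Emit:
{"method": "apply_moves", "body": {
  "plan": [
    [[0, 0, -1, 0, 0, 0], [0, 0, -3, 0, 0, 0], [0, 0, -7, 0, 0, 0], [0, 0, -11, 0, 0, 0], [0, 0, -15, 0, 0, 0]]
  ]
}}

```text
clock: 6.13
tool_pos: [0.5597, -0.1862, 0.1845]
tool_rot: [-0.071, 0.997, 0.001, -0.001]
force: [0.5, 0.5, -2.6]
gripper_width: 0.143
gripper_force: 25.0
```

Emit:
{"method": "apply_moves", "body": {
  "plan": [
    [[0, 0, -3, 0, 0, 0.03], [0, 1, -6, 0, 0, 0.076], [0, 4, -7, 0, 0, 0.076], [0, 8, -7, 0, 0, 0.076], [0, 12, -7, 0, 0, 0.076]]
  ]
}}

```text
clock: 6.55
tool_pos: [0.5439, -0.0675, 0.2554]
tool_rot: [-0.032, 0.999, -0.0, 0.002]
force: [0.1, 0.3, -1.4]
gripper_width: 0.148
gripper_force: 25.0
```

```bash
python3 - <<'E'
from h import *
to([.461,.265,.25],93.8)
p=viewer.read_camera("scene"); cv2.imwrite("pics/s1.png",p["pixels"])
E
```

```text
pos [ 0.5439 -0.0675  0.2554] ydeg 93.65 t 6.55 F [ 0.1   0.33 -1.45] w 0.148 gf 25.0
shift cm [ 6.16 33.71  0.49] turn [-0.001   0.003  -0.0025]
```

View pics/s1.png

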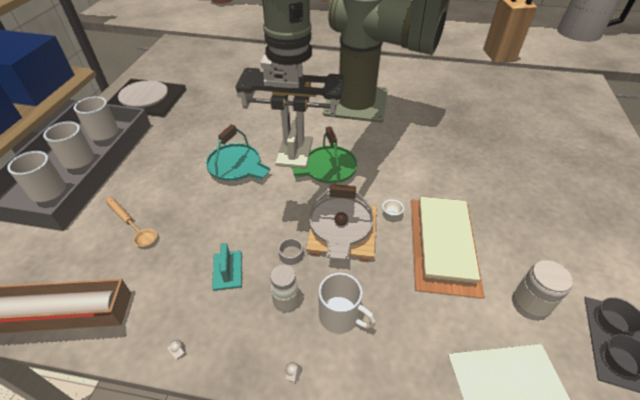

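The picture shows the white smoother held upright at about (292,145). The turquoise one is untouched at (227,268).

Emit:
{"method": "apply_moves", "body": {
  "plan": [
    [[0.6, 4, 0, 0, 0, 0], [1.2, 8, 0, 0, 0, 0], [1.8, 12, 0, 0, 0, 0], [2.5, 16, 0, 0, 0, 0], [3.1, 20, 0, 0, 0, 0]]
  ]
}}

```text
clock: 7.02
tool_pos: [0.4983, 0.1311, 0.2535]
tool_rot: [-0.033, 0.999, -0.0, -0.0]
force: [0.9, 0.4, -2.0]
gripper_width: 0.149
gripper_force: 25.0
```

Emit:
{"method": "apply_moves", "body": {
  "plan": [
    [[0.7, 4, 0, 0, 0, 0], [1.5, 8, 0, 0, 0, 0], [2.3, 11, 0, 0, 0, 0], [3.1, 13.7, 0, 0, 0, 0], [3.1, 13.7, 2, 0, 0, 0]]
  ]
}}

```text
clock: 7.43
tool_pos: [0.4599, 0.2699, 0.2377]
tool_rot: [-0.036, 0.999, 0.003, 0.004]
force: [1.5, 0.7, -0.9]
gripper_width: 0.148
gripper_force: 25.0
```

Emit:
{"method": "apply_moves", "body": {
  "plan": [
    [[0, 0, 4, 0, 0, 0], [0, 0, 8, 0, 0, 0], [0, 0, 11, 0, 0, 0], [0, 0, 12, 0, 0, 0], [0, 0, 12, 0, 0, 0]]
  ]
}}

```text
clock: 7.85
tool_pos: [0.4566, 0.2631, 0.1102]
tool_rot: [-0.033, 0.999, -0.001, -0.004]
force: [0.6, 0.4, -3.0]
gripper_width: 0.145
gripper_force: 25.0
```

```bash
python3 - <<'E'
from h import *
to([.461,.265,.0734],93.8)
p=viewer.read_camera("top"); X=cloud(p)
for n,c in (("slab",np.array([.5405,.2705])),):
    m=(abs(X[...,0]-.58)<.1)&(abs(X[...,1]-.27)<.075)&(X[...,2]>.034)&(X[...,2]<.046)
    print(cv2.minAreaRect((X[m][:,:2]*1000).astype(np.float32)),np.median(X[m][:,2]))
E
```

```text
pos [0.4566 0.2631 0.1102] ydeg 93.8 t 7.85 F [ 0.56  0.43 -3.05] w 0.145 gf 25.0
shift cm [-0.48  0.17  3.67] turn [-0.0025 -0.0078 -0.0001]
((564.10546875, 271.5450134277344), (171.3392333984375, 110.81782531738281), 3.5077004432678223) 0.03983420863582253
```

Emit:
{"method": "apply_moves", "body": {
  "plan": [
    [[-0.2, 0, 1.5, 0, 0, 0], [-0.4, 0.1, 2.8, 0, 0, 0], [-0.4, 0.1, 2.8, 0, 0, 0], [-0.4, 0.1, 2.8, 0, 0, 0]]
  ]
}}

```text
clock: 8.23
tool_pos: [0.465, 0.266, 0.0875]
tool_rot: [-0.033, 0.999, 0.0, 0.001]
force: [-0.1, 0.6, -3.3]
gripper_width: 0.145
gripper_force: 25.0
```

```bash
python3 - <<'E'
from h import *
to([.461,.265,.068],93.8)
E
```

```text
pos [0.465  0.266  0.0875] ydeg 93.78 t 8.2333 F [-0.06  0.62 -3.32] w 0.145 gf 25.0
shift cm [ 0.41 -0.08  1.95] turn [ 0.0008  0.0028 -0.0003]
```

Emit:
{"method": "apply_moves", "body": {
  "plan": [
    [[0.2, -0.1, 0.6, 0, 0, 0], [0.4, -0.1, 1.3, 0, 0, 0], [0.4, -0.1, 1.4, 0, 0, 0], [0.4, -0.1, 1.4, 0, 0, 0], [0.4, -0.1, 1.4, 0, 0, 0]]
  ]
}}

```text
clock: 8.65
tool_pos: [0.4596, 0.2644, 0.0719]
tool_rot: [-0.033, 0.999, -0.0, 0.0]
force: [-1.5, -0.7, 0.4]
gripper_width: 0.148
gripper_force: 25.0
```

```bash
python3 - <<'E'
from h import *
to([.461,.265,.068],93.8)
E
```

```text
pos [0.4596 0.2644 0.0719] ydeg 93.8 t 8.65 F [-1.52 -0.66  0.44] w 0.148 gf 25.0
shift cm [-0.15  0.06  0.39] turn [-0.  0. -0.]
```

Emit:
{"method": "apply_moves", "body": {
  "plan": [
    [[0, 0, 0.2, 0, 0, 0], [0, 0, 0.4, 0, 0, 0], [0, 0, 0.4, 0, 0, 0], [0, 0, 0.4, 0, 0, 0], [0, 0, 0.4, 0, 0, 0]]
  ]
}}

```text
clock: 9.07
tool_pos: [0.4598, 0.2644, 0.0678]
tool_rot: [-0.033, 0.999, 0.0, 0.0]
force: [-2.2, -0.5, 4.3]
gripper_width: 0.147
gripper_force: 25.0
```

```bash
python3 - <<'E'
from h import *
to([.620,.2757,.068],93.8)
E
```

```text
pos [0.4598 0.2644 0.0678] ydeg 93.79 t 9.0667 F [-2.17 -0.53  4.3 ] w 0.147 gf 25.0
shift cm [-1.606e+01  6.000e-02 -1.000e-02] turn [ 0.0001  0.0003 -0.0001]
```

Emit:
{"method": "apply_moves", "body": {
  "plan": [
    [[-0.4, 0, 0, 0, 0, 0], [-1.2, 0, 0, 0, 0, 0], [-2, 0, 0, 0, 0, 0], [-2.8, 0, 0, 0, 0, 0], [-3.6, 0, 0, 0, 0, 0]]
  ]
}}

```text
clock: 9.48
tool_pos: [0.4953, 0.2669, 0.0674]
tool_rot: [-0.033, 0.999, 0.0, -0.001]
force: [-5.1, -0.7, 5.7]
gripper_width: 0.146
gripper_force: 25.0
```

```bash
python3 - <<'E'
from h import *
to([.620,.2757,.068],93.8)
E
```

```text
pos [0.4953 0.2669 0.0674] ydeg 93.8 t 9.4833 F [-5.09 -0.67  5.65] w 0.146 gf 25.0
shift cm [-12.5    0.05  -0.08] turn [ 0.0001 -0.0014  0.0001]
```

Emit:
{"method": "apply_moves", "body": {
  "plan": [
    [[-0.8, 0, 0, 0, 0, 0], [-1.6, 0, 0, 0, 0, 0], [-2.4, 0, 0, 0, 0, 0], [-3.2, 0, 0, 0, 0, 0], [-4, 0, 0, 0, 0, 0]]
  ]
}}

```text
clock: 9.9
tool_pos: [0.5353, 0.2695, 0.0674]
tool_rot: [-0.033, 0.999, 0.0, -0.001]
force: [-5.1, 0.3, 3.6]
gripper_width: 0.144
gripper_force: 25.0
```

Emit:
{"method": "apply_moves", "body": {
  "plan": [
    [[-0.8, 0, 0, 0, 0, 0], [-1.6, 0, 0, 0, 0, 0], [-2.4, 0, 0, 0, 0, 0], [-3.2, 0, 0, 0, 0, 0], [-4, 0, 0, 0, 0, 0]]
  ]
}}

```text
clock: 10.32
tool_pos: [0.5752, 0.2722, 0.0674]
tool_rot: [-0.033, 0.999, 0.0, -0.001]
force: [-4.7, -0.0, 5.1]
gripper_width: 0.146
gripper_force: 25.0
```

```bash
python3 - <<'E'
from h import *
to([.620,.2757,.068],93.8)
E
```

```text
pos [0.5752 0.2722 0.0674] ydeg 93.8 t 10.3167 F [-4.66 -0.    5.13] w 0.146 gf 25.0
shift cm [-4.49  0.05 -0.07] turn [ 0.0002 -0.0014 -0.    ]
```

Emit:
{"method": "apply_moves", "body": {
  "plan": [
    [[-0.8, 0, 0, 0, 0, 0], [-1.6, 0, 0, 0, 0, 0], [-2.4, 0, 0, 0, 0, 0], [-3.2, 0, 0, 0, 0, 0], [-4, 0, 0, 0, 0, 0]]
  ]
}}

```text
clock: 10.73
tool_pos: [0.6152, 0.2749, 0.0675]
tool_rot: [-0.033, 0.999, 0.0, -0.001]
force: [-4.0, -1.1, 4.8]
gripper_width: 0.145
gripper_force: 25.0
```

Emit:
{"method": "apply_moves", "body": {
  "plan": [
    [[-0.6, 0, 0, 0, 0, 0], [-0.6, 0, 0, 0, 0, 0], [-0.6, 0, 0, 0, 0, 0]]
  ]
}}

```text
clock: 10.98
tool_pos: [0.6226, 0.2753, 0.068]
tool_rot: [-0.033, 0.999, 0.0, 0.001]
force: [1.3, -0.1, 4.8]
gripper_width: 0.148
gripper_force: 25.0
```

Emit:
{"method": "apply_moves", "body": {
  "plan": [
    [[0, 0, -1, 0, 0, 0], [0, 0, -3, 0, 0, 0], [0, 0, -6, 0, 0, 0], [0, 0, -8, 0, 0, 0], [0, 0, -8, 0, 0, 0]]
  ]
}}

```text
clock: 11.4
tool_pos: [0.6241, 0.2759, 0.1527]
tool_rot: [-0.033, 0.999, 0.001, 0.004]
force: [0.4, -0.4, -1.7]
gripper_width: 0.146
gripper_force: 25.0
```

```bash
python3 - <<'E'
from h import *
to([.46,.43,.06],93.8)
p=viewer.read_camera("top"); X=cloud(p)
m=(abs(X[...,0]-.46)<.1)&(abs(X[...,1]-.43)<.07)
print("spot max z",X[m][:,2].max(), m.sum())
E
```

```text
pos [0.6241 0.2759 0.1527] ydeg 93.8 t 11.4 F [ 0.36 -0.37 -1.71] w 0.146 gf 25.0
shift cm [15.44 16.44  9.16] turn [0.0019 0.009  0.0001]
spot max z 0.0047417464837634276 504
```

Emit:
{"method": "apply_moves", "body": {
  "plan": [
    [[2.6, 2.8, 0, 0, 0, 0], [5.2, 5.5, 0, 0, 0, 0], [7.8, 8.3, 0, 0, 0, 0], [10.4, 11, 0, 0, 0, 0], [13, 13.8, 0, 0, 0, 0]]
  ]
}}

```text
clock: 11.87
tool_pos: [0.4792, 0.4036, 0.144]
tool_rot: [-0.033, 0.999, -0.001, -0.002]
force: [1.7, 0.9, -2.9]
gripper_width: 0.144
gripper_force: 25.0
```

Emit:
{"method": "apply_moves", "body": {
  "plan": [
    [[1.3, 1.4, 0, 0, 0, 0], [2.4, 2.6, 2, 0, 0, 0], [2.4, 2.6, 5, 0, 0, 0], [2.4, 2.6, 8, 0, 0, 0], [2.4, 2.6, 8, 0, 0, 0]]
  ]
}}

```text
clock: 12.28
tool_pos: [0.4495, 0.424, 0.0576]
tool_rot: [-0.034, 0.999, -0.005, -0.008]
force: [-1.4, -1.7, -3.9]
gripper_width: 0.146
gripper_force: 25.0
```

Emit:
{"method": "apply_moves", "body": {
  "plan": [
    [[0, 0, 0, 0, 0, 0], [0, 0, 0, 0, 0, 0]]
  ]
}}

```text
clock: 12.45
tool_pos: [0.4567, 0.4282, 0.0672]
tool_rot: [-0.033, 0.999, -0.0, -0.0]
force: [0.6, -0.1, -1.9]
gripper_width: 0.15
gripper_force: 25.0
```

```bash
python3 - <<'E'
from h import *
to([.46,.43,.0336],93.8)
E
```

```text
pos [0.4567 0.4282 0.0672] ydeg 93.78 t 12.45 F [ 0.56 -0.12 -1.95] w 0.15 gf 25.0
shift cm [-0.34  0.16  3.36] turn [-0.0004 -0.0006 -0.0004]
```

Emit:
{"method": "apply_moves", "body": {
  "plan": [
    [[0, 0, 1, 0, 0, 0], [0, 0, 2, 0, 0, 0], [0, 0, 2.7, 0, 0, 0], [0, 0, 3, 0, 0, 0], [0, 0, 3.2, 0, 0, 0]]
  ]
}}

```text
clock: 12.87
tool_pos: [0.4563, 0.428, 0.0346]
tool_rot: [-0.033, 0.999, -0.0, -0.001]
force: [1.1, 0.5, -2.2]
gripper_width: 0.146
gripper_force: 25.0
```

Emit:
{"method": "apply_moves", "body": {
  "plan": [
    [[0, 0, 0.1, 0, 0, 0], [0, 0, 0.1, 0, 0, 0], [0, 0, 0.1, 0, 0, 0]]
  ]
}}

```text
clock: 13.12
tool_pos: [0.457, 0.4287, 0.0347]
tool_rot: [-0.033, 0.999, 0.0, 0.0]
force: [0.2, 0.0, -2.9]
gripper_width: 0.15
gripper_force: 25.0
```

```bash
python3 - <<'E'
from h import *
to([.46,.43,.0336],93.8)
E
```

```text
pos [0.457  0.4287 0.0347] ydeg 93.79 t 13.1167 F [ 0.18  0.02 -2.94] w 0.15 gf 25.0
shift cm [-0.31  0.11  0.11] turn [ 0.0003  0.0005 -0.0001]
```

Emit:
{"method": "apply_moves", "body": {
  "plan": [
    [[0, 0, 0.1, 0, 0, 0], [0, 0, 0.1, 0, 0, 0], [0, 0, 0.1, 0, 0, 0]]
  ]
}}

```text
clock: 13.37
tool_pos: [0.4568, 0.4286, 0.0337]
tool_rot: [-0.033, 0.999, 0.0, 0.0]
force: [0.3, 0.3, -1.9]
gripper_width: 0.15
gripper_force: 25.0
```

Emit:
{"method": "apply_moves", "body": {
  "plan": [
    [[0, 0, 0, 0, 0, 0], [0, 0, 0, 0, 0, 0], [0, 0, 0, 0, 0, 0], [0, 0, 0, 0, 0, 0], [0, 0, 0, 0, 0, 0]]
  ],
  "hand": 0
}}

```text
clock: 13.78
tool_pos: [0.457, 0.4287, 0.0338]
tool_rot: [-0.033, 0.999, 0.0, 0.0]
force: [0.7, 0.1, -0.1]
gripper_width: 0.466
gripper_force: 0.0
```

Emit:
{"method": "apply_moves", "body": {
  "plan": [
    [[0, 0, -1, 0, 0, 0], [0, 0, -4, 0, 0, 0], [0, 0, -8, 0, 0, 0], [0, 0, -12, 0, 0, 0], [0, 0, -16, 0, 0, 0]]
  ]
}}

```text
clock: 14.2
tool_pos: [0.4564, 0.4283, 0.1957]
tool_rot: [-0.033, 0.999, -0.0, -0.0]
force: [0.7, 0.2, 0.3]
gripper_width: 0.5
gripper_force: 0.0
```

Emit:
{"method": "apply_moves", "body": {
  "plan": [
    [[0, 0, -3, 0, 0, 0.12], [0, 0, -5, 0, 0, 0.24], [0, 0, -5, 0, 0, 0.36], [0, 0, -5, 0, 0, 0.48], [0, 0, -5, 0, 0, 0.6]]
  ]
}}

```text
clock: 14.62
tool_pos: [0.457, 0.4287, 0.2455]
tool_rot: [0.267, 0.964, 0.001, 0.001]
force: [0.2, 0.8, -0.3]
gripper_width: 0.499
gripper_force: 0.0
```

Emit:
{"method": "apply_moves", "body": {
  "plan": [
    [[0, 0, 0, 0, 0, 0.12], [0, 0, 0, 0, 0, 0.24], [0, 0, 0, 0, 0, 0.36], [0, 0, 0, 0, 0, 0.48], [0, 0, 0, 0, 0, 0.6]]
  ]
}}

```text
clock: 15.03
tool_pos: [0.4567, 0.4285, 0.2444]
tool_rot: [0.54, 0.842, 0.0, 0.0]
force: [0.0, -0.3, 0.4]
gripper_width: 0.497
gripper_force: 0.0
```

Emit:
{"method": "apply_moves", "body": {
  "plan": [
    [[0, 0, 0, 0, 0, 0.12], [0, 0, 0, 0, 0, 0.24], [0, 0, 0, 0, 0, 0.35], [0, 0, 0, 0, 0, 0.35]]
  ]
}}

```text
clock: 15.37
tool_pos: [0.4567, 0.4285, 0.2443]
tool_rot: [0.676, 0.737, 0.0, 0.0]
force: [0.0, -0.1, 0.1]
gripper_width: 0.502
gripper_force: 0.0
```

```bash
python3 - <<'E'
from h import *
to([.552,.034,.24],5)
p=viewer.read_camera("top"); cv2.imwrite("pics/t2.png",p["pixels"]); X=cloud(p)
def rect(ctr,rad,zl,zh):
    m=(np.hypot(X[...,0]-ctr[0],X[...,1]-ctr[1])<rad)&(X[...,2]>zl)&(X[...,2]<zh)
    if m.sum()>8: print(m.sum(),cv2.minAreaRect((X[m][:,:2]*1000).astype(np.float32)),X[m].mean(0))
rect((.55,.034),.028,.135,.16); rect((.55,.034),.08,.05,.065); rect((.46,.43),.07,.03,.07); rect((.552,.033),.16,.018,.031)
for n,z in (("dish_spout",.059),("ball_center",.052),("dish_grip",.14)):
  for r in spotter.tip_of(p,n)[:3]: print(n,r["conf"],r["at"],at_height(p,r["at"],z))
E
```

```text
pos [0.4567 0.4285 0.2443] ydeg 4.88 t 15.3667 F [ 0.02 -0.09  0.07] w 0.502 gf 0.0
shift cm [-40.12   6.13   0.42] turn [ 0.0007 -0.0004 -0.002 ]
204 ((551.0306396484375, 33.66729736328125), (15.998640060424805, 53.88677978515625), 4.7426838874816895) [0.55046508 0.03369496 0.15217235]
271 ((551.2059326171875, 34.64202117919922), (141.69833374023438, 141.0320587158203), 44.28438186645508) [0.54852118 0.03460292 0.05594024]
250 ((453.1249084472656, 425.823486328125), (67.10737609863281, 14.506258964538574), 3.3422977924346924) [0.45379077 0.42402213 0.04948523]
1252 ((542.4766235351562, 43.410308837890625), (221.84677124023438, 278.5485534667969), 77.32669830322266) [0.53315024 0.04773838 0.02504452]
dish_spout 0.9 [299.7, 156.0] [0.6576626  0.04423719 0.059     ]
dish_spout 0.8 [369.5, 270.5] [ 0.3901576  -0.11687658  0.059     ]
dish_spout 0.6 [398.3, 260.1] [ 0.413716   -0.18381198  0.059     ]
ball_center 0.48 [306.4, 200.6] [0.55298499 0.02885597 0.052     ]
dish_grip 0.94 [332.2, 295.7] [ 0.34443526 -0.02871351  0.14      ]
dish_grip 0.66 [299.6, 201.6] [0.5449401  0.04034169 0.14      ]
dish_grip 0.57 [446.6, 278.2] [ 0.37979821 -0.27331908  0.14      ]
```

View pics/t2.png

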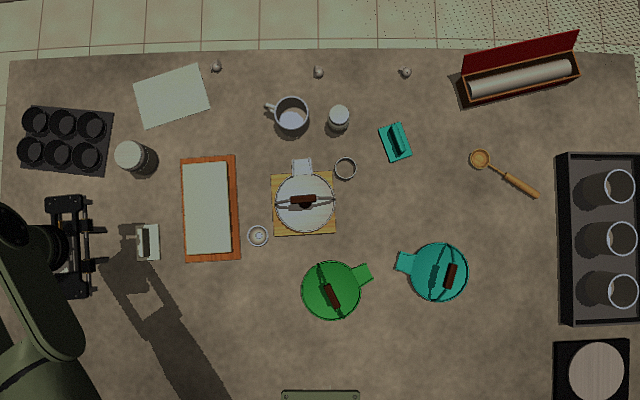

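The white smoother stands upright at (147,241), clear of the slab at (205,207). The steel dish is still undisturbed at (303,200).

Emit:
{"method": "apply_moves", "body": {
  "plan": [
    [[-4, 0.6, 0, 0, 0, 0], [-8, 1.2, 0, 0, 0, 0], [-12, 1.8, 0, 0, 0, 0], [-16, 2.4, 0, 0, 0, 0], [-20, 3, 0, 0, 0, 0]]
  ]
}}

```text
clock: 15.98
tool_pos: [0.504, 0.2303, 0.2437]
tool_rot: [0.675, 0.738, 0.0, 0.0]
force: [0.8, 0.2, -0.4]
gripper_width: 0.5
gripper_force: 0.0
```

Emit:
{"method": "apply_moves", "body": {
  "plan": [
    [[-4, 0.6, 0, 0, 0, 0], [-8, 1.2, 0, 0, 0, 0], [-12, 1.8, 0, 0, 0, 0], [-16, 2.4, 0, 0, 0, 0], [-20, 3, 0, 0, 0, 0]]
  ]
}}

```text
clock: 16.4
tool_pos: [0.5514, 0.0333, 0.2439]
tool_rot: [0.675, 0.738, 0.0, 0.0]
force: [1.0, -0.1, -0.2]
gripper_width: 0.5
gripper_force: 0.0
```

Emit:
{"method": "apply_moves", "body": {
  "plan": [
    [[0, 0, 1.5, 0, 0, 0], [0, 0, 3, 0, 0, 0], [0, 0, 3, 0, 0, 0], [0, 0, 3, 0, 0, 0]]
  ]
}}

```text
clock: 16.73
tool_pos: [0.5505, 0.0351, 0.2127]
tool_rot: [0.675, 0.737, -0.001, -0.001]
force: [-0.2, 0.3, 0.3]
gripper_width: 0.501
gripper_force: 0.0
```

```bash
python3 - <<'E'
from h import *
to([.552,.0335,.135],4.8)
E
```

```text
pos [0.5505 0.0351 0.2127] ydeg 5.01 t 16.7333 F [-0.17  0.26  0.29] w 0.501 gf 0.0
shift cm [-0.18  0.16  7.77] turn [-0.0023 -0.0005  0.0037]
```

Emit:
{"method": "apply_moves", "body": {
  "plan": [
    [[-0.1, 0.1, 2, 0, 0, 0.003], [-0.1, 0.1, 4, 0, 0, 0.003], [-0.1, 0.1, 5, 0, 0, 0.003], [-0.1, 0.1, 5, 0, 0, 0.003]]
  ]
}}

```text
clock: 17.07
tool_pos: [0.5507, 0.0351, 0.1616]
tool_rot: [0.676, 0.737, -0.001, -0.002]
force: [-0.5, 0.3, 0.5]
gripper_width: 0.497
gripper_force: 0.0
```

```bash
python3 - <<'E'
from h import *
to([.552,.0335,.135],4.8)
E
```

```text
pos [0.5507 0.0351 0.1616] ydeg 4.9 t 17.0667 F [-0.55  0.33  0.46] w 0.497 gf 0.0
shift cm [-0.17  0.13  2.66] turn [-0.0042 -0.0007  0.0018]
```

Emit:
{"method": "apply_moves", "body": {
  "plan": [
    [[-0.1, 0.1, 1.3, 0, 0, 0], [-0.1, 0.1, 2.5, 0, 0, 0], [-0.1, 0.1, 2.6, 0, 0, 0], [-0.1, 0.1, 2.6, 0, 0, 0], [-0.1, 0.1, 2.6, 0, 0, 0]]
  ]
}}

```text
clock: 17.48
tool_pos: [0.5538, 0.0335, 0.1381]
tool_rot: [0.677, 0.736, 0.0, 0.0]
force: [0.3, -0.7, 0.5]
gripper_width: 0.501
gripper_force: 0.0
```

```bash
python3 - <<'E'
from h import *
to([.552,.0335,.135],4.8)
E
```

```text
pos [0.5538 0.0335 0.1381] ydeg 4.83 t 17.4833 F [ 0.34 -0.72  0.49] w 0.501 gf 0.0
shift cm [ 0.01 -0.18  0.31] turn [0.0007 0.0001 0.0006]
```

Emit:
{"method": "apply_moves", "body": {
  "plan": [
    [[0, -0.15, 0.3, 0, 0, 0], [0, -0.15, 0.3, 0, 0, 0], [0, -0.15, 0.3, 0, 0, 0]]
  ]
}}

```text
clock: 17.73
tool_pos: [0.5519, 0.0333, 0.1347]
tool_rot: [0.677, 0.736, 0.0, 0.0]
force: [0.1, 0.5, -0.1]
gripper_width: 0.5
gripper_force: 0.0
```

Emit:
{"method": "apply_moves", "body": {
  "plan": [
    [[0, 0, 0, 0, 0, 0], [0, 0, 0, 0, 0, 0], [0, 0, 0, 0, 0, 0], [0, 0, 0, 0, 0, 0], [0, 0, 0, 0, 0, 0]]
  ],
  "hand": -1,
  "squeeze": 35
}}

```text
clock: 18.15
tool_pos: [0.5519, 0.0333, 0.1345]
tool_rot: [0.677, 0.736, 0.0, 0.0]
force: [0.2, -0.4, -1.1]
gripper_width: 0.188
gripper_force: 0.0
```

Emit:
{"method": "apply_moves", "body": {
  "plan": [
    [[0, 0, 0, 0, 0, 0], [0, 0, 0, 0, 0, 0], [0, 0, 0, 0, 0, 0], [0, 0, 0, 0, 0, 0], [0, 0, 0, 0, 0, 0]]
  ]
}}

```text
clock: 18.57
tool_pos: [0.552, 0.0333, 0.1344]
tool_rot: [0.677, 0.736, 0.0, 0.0]
force: [1.4, -0.2, -0.8]
gripper_width: 0.167
gripper_force: 35.0
```

```bash
python3 - <<'E'
from h import *
to([.552,.0335,.235],4.8)
E
```

```text
pos [0.552  0.0333 0.1344] ydeg 4.81 t 18.5667 F [ 1.38 -0.21 -0.8 ] w 0.167 gf 35.0
shift cm [  0.02   0.   -10.06] turn [0.0002 0.     0.0002]
```

Next is a gentle 10 cm lift, straight up.

Emit:
{"method": "apply_moves", "body": {
  "plan": [
    [[0, 0, -0.1, 0, 0, 0], [0, 0, -0.4, 0, 0, 0], [0, 0, -0.9, 0, 0, 0], [0, 0, -1.5, 0, 0, 0], [0, 0, -2.2, 0, 0, 0]]
  ]
}}

```text
clock: 18.98
tool_pos: [0.5515, 0.0333, 0.1566]
tool_rot: [0.677, 0.736, -0.0, -0.0]
force: [-0.7, 0.0, -2.8]
gripper_width: 0.168
gripper_force: 35.0
```

Emit:
{"method": "apply_moves", "body": {
  "plan": [
    [[0, 0, -0.7, 0, 0, 0], [0, 0, -1.4, 0, 0, 0], [0, 0, -2.1, 0, 0, 0], [0, 0, -2.8, 0, 0, 0], [0, 0, -3.5, 0, 0, 0]]
  ]
}}

```text
clock: 19.4
tool_pos: [0.552, 0.0333, 0.1924]
tool_rot: [0.677, 0.736, 0.0, 0.0]
force: [0.1, 0.1, -4.0]
gripper_width: 0.167
gripper_force: 35.0
```

Emit:
{"method": "apply_moves", "body": {
  "plan": [
    [[0, 0, -0.7, 0, 0, 0], [0, 0, -1.4, 0, 0, 0], [0, 0, -2.1, 0, 0, 0], [0, 0, -2.7, 0, 0, 0], [0, 0, -3.2, 0, 0, 0]]
  ]
}}

```text
clock: 19.82
tool_pos: [0.5521, 0.0332, 0.2243]
tool_rot: [0.677, 0.736, 0.0, 0.0]
force: [0.3, -0.2, -3.1]
gripper_width: 0.169
gripper_force: 35.0
```

Emit:
{"method": "apply_moves", "body": {
  "plan": [
    [[0, 0, -0.5, 0, 0, 0], [0, 0, -0.8, 0, 0, 0], [0, 0, -1, 0, 0, 0], [0, 0, -1.1, 0, 0, 0], [0, 0, -1.1, 0, 0, 0]]
  ]
}}

```text
clock: 20.23
tool_pos: [0.5519, 0.0333, 0.2345]
tool_rot: [0.677, 0.736, -0.0, 0.0]
force: [-0.0, 0.1, -3.1]
gripper_width: 0.17
gripper_force: 35.0
```

```bash
cat > look.py <<'E'
from h import *
import sys
def look(tag,spz):
    ims=[]
    for c in("scene","top"):
        p=viewer.read_camera(c); ims.append(p["pixels"])
        for n,z in (("dish_spout",spz),("ball_center",spz-.007),("dish_middle",spz-.024)):
            for r in spotter.tip_of(p,n)[:4]:
                q=at_height(p,r["at"],z)
                if np.hypot(q[0]-.552,q[1]-.033)<.14: print(c,n,round(r["conf"],2),np.round(r["at"]),q.round(4))
        X=cloud(p); m=(np.hypot(X[...,0]-.552,X[...,1]-.033)<.073)&(abs(X[...,2]-spz)<.012)
        A=X[m]; A=A[np.hypot(A[:,0]-.552,A[:,1]-.033)>.066]
        print(c,"rim plane",len(A),np.linalg.lstsq(np.c_[A[:,:2]-[.552,.033],np.ones(len(A))],A[:,2],rcond=None)[0].round(4))
    a=ims[0][90:290,260:460]; b=ims[1][100:300,200:400]
    cv2.imwrite(f"pics/{tag}.png",cv2.resize(np.hstack([a,b]),None,fx=2,fy=2))
E
python3 - <<'E'
from look import *
to([.552,.0335,.235],4.8); look("lift",.159)
E
```

```text
pos [0.5519 0.0333 0.2345] ydeg 4.81 t 20.2333 F [-0.03  0.05 -3.06] w 0.17 gf 35.0
shift cm [ 0.02  0.01 -0.05] turn [-0.      0.      0.0002]
scene dish_spout 0.86 [296. 168.] [ 0.5183 -0.0737  0.159 ]
scene dish_spout 0.57 [338. 229.] [0.6687 0.0416 0.159 ]
scene ball_center 0.71 [341. 184.] [0.5435 0.028  0.152 ]
scene dish_middle 0.92 [343. 197.] [0.5623 0.0365 0.135 ]
scene dish_middle 0.84 [329. 169.] [ 0.4825 -0.0077  0.135 ]
scene rim plane 556 [ 0.0007 -0.0013  0.1532]
top rim plane 71 [-0.0043 -0.0049  0.154 ]
```

View pics/lift.png

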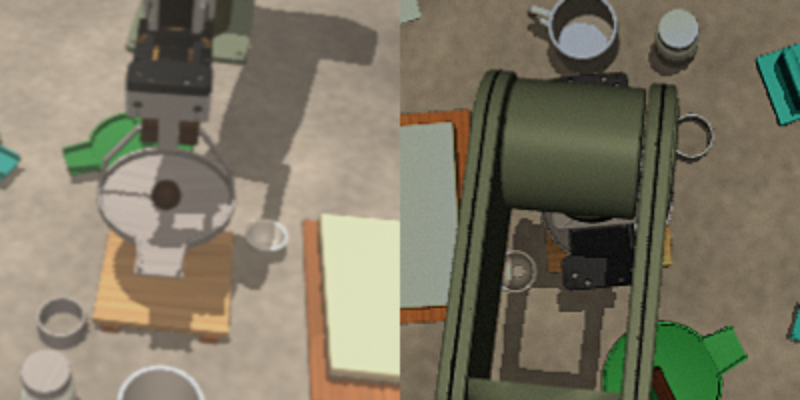

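The dish is up and level, with the rim plane slope below 0.005. The ball is in the middle, at (165,193) in the crop. Next I make the quarter turn slowly towards +y.

Emit:
{"method": "apply_moves", "body": {
  "plan": [
    [[0, 0, 0, 0, 0, -0.01], [0, 0, 0, 0, 0, -0.03], [0, 0, 0, 0, 0, -0.065], [0, 0, 0, 0, 0, -0.11], [0, 0, 0, 0, 0, -0.165]]
  ]
}}

```text
clock: 21.05
tool_pos: [0.5519, 0.0333, 0.2345]
tool_rot: [0.613, 0.79, -0.0, 0.0]
force: [-0.2, 0.3, -3.1]
gripper_width: 0.166
gripper_force: 35.0
```

Emit:
{"method": "apply_moves", "body": {
  "plan": [
    [[0, 0, 0, 0, 0, -0.06], [0, 0, 0, 0, 0, -0.12], [0, 0, 0, 0, 0, -0.18], [0, 0, 0, 0, 0, -0.24], [0, 0, 0, 0, 0, -0.3]]
  ]
}}

```text
clock: 21.47
tool_pos: [0.5519, 0.0333, 0.2345]
tool_rot: [0.487, 0.873, 0.0, 0.0]
force: [-0.4, -0.2, -2.5]
gripper_width: 0.165
gripper_force: 35.0
```

Emit:
{"method": "apply_moves", "body": {
  "plan": [
    [[0, 0, 0, 0, 0, -0.06], [0, 0, 0, 0, 0, -0.12], [0, 0, 0, 0, 0, -0.18], [0, 0, 0, 0, 0, -0.24], [0, 0, 0, 0, 0, -0.3]]
  ]
}}

```text
clock: 21.88
tool_pos: [0.5519, 0.0333, 0.2345]
tool_rot: [0.351, 0.936, -0.0, 0.0]
force: [0.4, -0.2, -2.6]
gripper_width: 0.165
gripper_force: 35.0
```

Emit:
{"method": "apply_moves", "body": {
  "plan": [
    [[0, 0, 0, 0, 0, -0.06], [0, 0, 0, 0, 0, -0.12], [0, 0, 0, 0, 0, -0.18], [0, 0, 0, 0, 0, -0.24], [0, 0, 0, 0, 0, -0.3]]
  ]
}}

```text
clock: 22.3
tool_pos: [0.5519, 0.0333, 0.2345]
tool_rot: [0.207, 0.978, -0.0, 0.0]
force: [0.5, -0.3, -3.4]
gripper_width: 0.167
gripper_force: 35.0
```

Emit:
{"method": "apply_moves", "body": {
  "plan": [
    [[0, 0, 0, 0, 0, -0.06], [0, 0, 0, 0, 0, -0.12], [0, 0, 0, 0, 0, -0.18], [0, 0, 0, 0, 0, -0.24], [0, 0, 0, 0, 0, -0.3]]
  ]
}}

```text
clock: 22.72
tool_pos: [0.5519, 0.0333, 0.2344]
tool_rot: [0.059, 0.998, -0.0, -0.0]
force: [-0.5, -0.1, -3.0]
gripper_width: 0.166
gripper_force: 35.0
```

Emit:
{"method": "apply_moves", "body": {
  "plan": [
    [[0, 0, 0, 0, 0, -0.06], [0, 0, 0, 0, 0, -0.11], [0, 0, 0, 0, 0, -0.15], [0, 0, 0, 0, 0, -0.17], [0, 0, 0, 0, 0, -0.18]]
  ]
}}

```text
clock: 23.13
tool_pos: [0.5519, 0.0333, 0.2345]
tool_rot: [-0.03, 1.0, 0.0, -0.0]
force: [0.3, -0.4, -3.6]
gripper_width: 0.165
gripper_force: 35.0
```

Emit:
{"method": "apply_moves", "body": {
  "plan": [
    [[0, 0, 0, 0, 0, 0], [0, 0, 0, 0, 0, 0], [0, 0, 0, 0, 0, 0], [0, 0, 0, 0, 0, 0], [0, 0, 0, 0, 0, 0]]
  ]
}}

```text
clock: 23.55
tool_pos: [0.5519, 0.0333, 0.2344]
tool_rot: [-0.029, 1.0, -0.0, -0.0]
force: [-0.7, -0.7, -3.1]
gripper_width: 0.166
gripper_force: 35.0
```

```bash
python3 - <<'E'
from look import *
to([.552,.0335,.235],93.3); look("turn",.159)
E
```

```text
pos [0.5519 0.0333 0.2344] ydeg 93.33 t 23.55 F [-0.72 -0.65 -3.14] w 0.166 gf 35.0
shift cm [-0.01  0.02 -0.06] turn [-0.     -0.      0.0005]
scene dish_spout 0.92 [294. 172.] [ 0.5325 -0.0752  0.159 ]
scene dish_spout 0.57 [395. 196.] [0.5632 0.1409 0.159 ]
scene ball_center 0.58 [340. 185.] [0.545  0.0266 0.152 ]
scene dish_middle 0.92 [340. 196.] [0.5603 0.0299 0.135 ]
scene dish_middle 0.88 [330. 170.] [ 0.4847 -0.005   0.135 ]
scene rim plane 648 [ 1.620e-02 -1.000e-04  1.532e-01]
top dish_spout 0.8 [256. 202.] [0.5438 0.1313 0.159 ]
top dish_middle 0.66 [300. 200.] [0.5485 0.0406 0.135 ]
top rim plane 111 [-0.0134 -0.0085  0.1538]
```

View pics/turn.png

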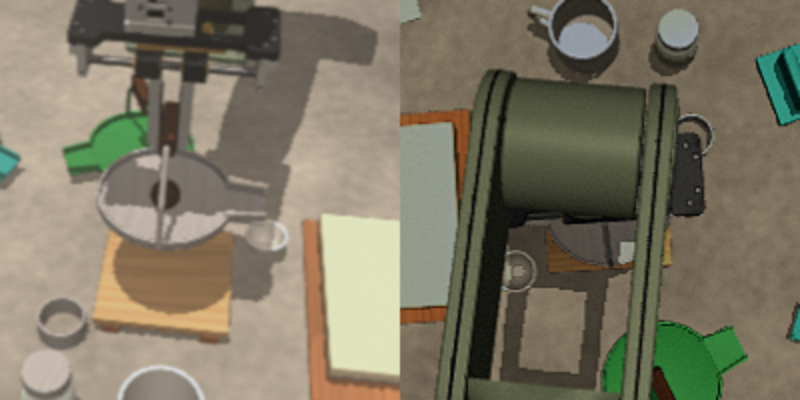

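The dish is held level over the trivet. Its spout points at the slab, at (250,200) in the crop, and the ball is in the middle.

```bash
python3 -c "
from plant import job; print(job.finish_job())"
```

```text
the job is handed in; nothing more can be done
None
```

The job is handed in: I smoothed the slab about 5 mm deep from end to end and set the white smoother upright on the counter, and the steel dish is held level 10 cm above its trivet with its spout towards the slab and the ball in its middle; no verdict was returned.

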